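# Turn the hardback notebook over at the desk's edge

## Task

The larger of the two notebooks is lying on its face near the left-hand long edge of the desk, too wide to grip where it lies. Slide it out until about a quarter of its length overhangs that edge, so that you can get under it, and turn it over: leave it lying flat on the desk with its labelled front cover up, squared with the edge and at least three centimetres in from it. Do not disturb the pocket notebook or the calculator.

Things in the scene. Friction and masses are not known exactly. Their poses are not given: they have to be found in the camera images.
- notebook: Larger hardback notebook, kraft card covers, grey cloth spine strip; a rigid box 125 x 160 x 14 mm (its x, y, z), about 0.22 kg. Origin at its middle (7 mm above the desk when flat). It starts front cover (white paper label) down: its z axis, out of the plain back cover, points up; turned over, z points down. Its length, y, points out to the desk's left long edge within 18 degrees.
- desk_edge: Fixed frame on the desk's straight left long edge, origin level with the desk top. x runs along the edge away from the robot, y level outward off the desk, z up. y = 0 is the outermost line of the 38 mm thick rounded moulding; the top is flat inward of y = -17 mm: a thing whose middle passes that tips off. The desk corner is at x = -0.16 m. Outside is nothing but the floor 0.76 m below.
- pocket_notebook: Bystander: smaller kraft notebook, 90 x 130 x 10 mm, label up, origin at its middle; it lies 0.42 to 0.44 m in from the edge. Leave it where it is.
- calculator: Bystander: dark pocket calculator with light keys, 145 x 88 x 17 mm, lying flat, origin at the middle of its underside; 0.42 to 0.44 m in from the edge. Leave it where it is.

How it is judged:
By the outcome, as a careful person would: the job done as asked, in the order asked, and still so for the second after the job is handed in, with the robot touching nothing.
It also fails if it takes over 48 s, if anything falls off the work surface, if the arm or the gripper's body presses on something with over 40 N, if the wrist force passes 120 N, or if a joint passes its speed limit or range.

## Robot

A 6-joint arm with a two-finger parallel gripper is mounted at the origin on a cart in front of the work surface, level with it; the furniture and walls round the work are solid. World frame = base frame: x ahead of the robot, y to its left, z up, the work surface at z = 0. Lengths are in mm, angles in degrees, forces in N, time in s.
With the tool pointing down it reaches from about 275 to 875 mm from the base axis. Payload 12.5 kg.
Tool frame: the origin (TCP) lies at the centre of the arm's flange, where the gripper is bolted on; the fingertips stand 173 mm ahead of it and the grasp point (between the pads) lies 155 mm ahead of it; z points along the fingers, y is the line along which they close (so a half turn about z gives the same grasp; the last joint's range is limited). The gripper opens to 85 mm and grips with 20 to 120 N. Pads are 22 mm wide; open, the fingers measure 114 mm over their backs; the gripper's body (76 mm by 85 mm) begins 54 mm behind the grasp point. The pads swing forward as they close: fully open they stand 13 mm farther back than shut.
Start: joints at [-70.967, 20.094, 94.641, -0, 65.266, -4.847], TCP at [222.677, -502.892, 404.69] pointing down, gripper open.
Joint ranges: [-157.81, 157.81], [-45, 120.19], [0.68, 151.7], [-89.99, 269.99], [4.06, 180], [-164.3, 164.3]. Speed limits (degrees/s): [127.2, 127.2, 159.86, 180, 180, 180].

## Interface

Orientations are given as a 3x3 rotation matrix whose columns are the frame's x, y, z axes.
In Python, from workcell import arm, move_gripper, capture, silhouettes, monitor gives the robot as it stands. Calls block until the motion is done:
- arm.move_ptp(position, orientation): joint-space move of the TCP to a pose.
- arm.move_straight(position, frame=None, v=150): straight line of the TCP; frame=None keeps the orientation; v is the mean speed in mm/s.
- arm.movej(angles): joint-space move.
- move_gripper(opening, f_grip=None): opening from 0.0 (shut) to 1.0 (fully open); f_grip is the grip in N (None keeps the last); returns when the fingers have stopped.
- arm.hold(seconds).
- arm.inverse_kinematics(position, orientation): joint angles nearest the present ones, or None.
- capture(name): name is "side" or "top" or "wrist"; returns a dict with "frame" (384x512x3 uint8, red, green, blue), "mtx" (3x3 intrinsics, pixels), "R" (3x3) and "t" (3): a world point X has camera coordinates R X + t. Camera axes: x right, y down, z forward; pixel columns grow to the right and rows downward; lengths in mm; the calibration is good to about 2 mm. A picture is of the moment at which its call begins. There is no depth.
A pose or a line that the arm cannot do raises arm.MotionError and nothing moves.
- arm.finish_job(): hands the job in; it is judged then, once.
Trained networks look in a picture, given as the dict that the camera call returned (one of the last four; its "shot" number tells which), for a name from the list of things; names that differ only in an ending like _2 or _b are one class to them, and where a whole thing is asked for, a point or a joint stands for the part that bears it (a point fixed in the world has none). Each returns a list of dicts, best first, with "conf" (0 to 1); they miss things now and then, are a little off and sometimes report something else, mostly with a low value. They report only what shows in the picture. A call takes as long as a camera call.
- silhouettes(picture, target): "mask" (384x512 bool, what is visible of it) and "bbox" ([left, top, width, height] in pixels, round what is visible of it).
Readings, each from a call of its own:
- monitor.get_t(): time.
- monitor.get_joints(): joint angles.
- monitor.get_dq(): joint speeds.
- monitor.get_joint_efforts(): joint torques, N m.
- monitor.get_position(): TCP position.
- monitor.get_eef_rot(): TCP orientation.
- monitor.get_ft_force(): force on the tool from outside, world axes, zero at the start.
- monitor.get_ft_torque(): the same for the moment, N m.
- monitor.get_gripper_width(): opening from 0.0 (shut) to 1.0 (fully open).
- monitor.get_grip_force(): force on a finger pad.
Only numpy, scipy, OpenCV 4.12 (cv2) and the standard library are available. Lean on these libraries where they do the work, as an engineer would, in place of code of your own. Each camera call takes 0.05 s, during which the arm holds its last target. There are 200 camera calls.

## Working session

There is one attempt and no reset: what is moved stays moved. The work goes in short steps, each a Python script; the robot and the scene stay as the last script left them, time stands still between calls to the robot, and variables do not carry over. Pictures are saved under pics/ and viewed, at most 11 in all, crops included, and the job is handed in when it is done.

```bash
ls; mkdir -p pics; python3 - <<'E'
from workcell import *
import cv2,numpy as np
for n in("side","top"):
    c=capture(n); cv2.imwrite(f"pics/{n}0.png",c["frame"][:,:,::-1])
    print(n,c["mtx"].tolist(),np.round(c["R"],4).tolist(),np.round(c["t"],1).tolist())
    for o in("notebook","desk_edge","pocket_notebook","calculator"):
        try: print(o,[(round(s["conf"],2),s["bbox"]) for s in silhouettes(c,o)])
        except Exception as e: print(o,repr(e))
print(monitor.get_t())
E
python3 -c "
import cv2,numpy as np
cv2.imwrite('pics/a.png',cv2.resize(np.hstack([cv2.imread('pics/side0.png'),cv2.imread('pics/top0.png')]),(800,300)))"
```

```text
pics
side [[442.69928097183725, 0.0, 260.55411894297976], [0.0, 442.69928097183725, 197.71758581966833], [0.0, 0.0, 1.0]] [[-0.9774, -0.2115, -0.007], [-0.1294, 0.6237, -0.7708], [0.1674, -0.7525, -0.637]] [440.0, 199.7, 943.3]
notebook [(0.96, [228.1, 205.4, 77.8, 50.4])]
desk_edge []
pocket_notebook [(0.73, [297.1, 163.8, 37.4, 32.6])]
calculator [(0.57, [241.1, 143.0, 47.8, 31.8])]
top [[358.302603715147, 0.0, 256.08374451069744], [0.0, 358.302603715147, 188.29057494459192], [0.0, 0.0, 1.0]] [[0.0191, -0.9996, -0.0215], [-0.9951, -0.017, -0.0971], [0.0967, 0.0233, -0.995]] [-180.0, 473.2, 890.1]
notebook [(0.82, [190.4, 156.6, 72.0, 77.5])]
desk_edge []
pocket_notebook [(0.58, [284.0, 209.8, 65.6, 47.4])]
calculator [(0.64, [318.4, 145.5, 63.4, 56.2])]
0.5
```

View pics/a.png

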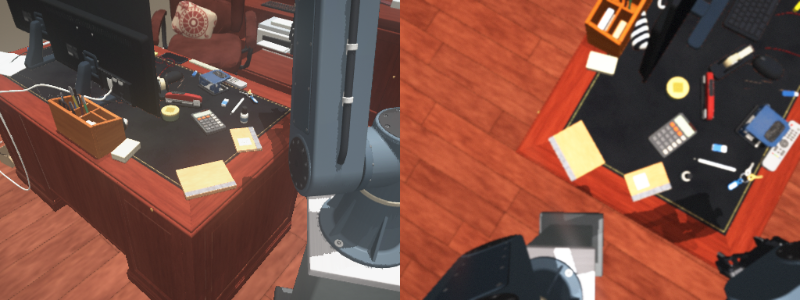

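```bash
cat > h.py <<'E'
import numpy as np,cv2
from workcell import *
def toworld(c,px,z):
    px=np.atleast_2d(np.asarray(px,float)); K,R,t=np.array(c["mtx"]),np.array(c["R"]),np.array(c["t"])
    d=np.c_[px,np.ones(len(px))]@np.linalg.inv(K).T@R; o=-R.T@t
    return o+d*((z-o[2])/d[:,2])[:,None]
def rectof(c,name,z):
    s=silhouettes(c,name)
    if not s: return None
    m=s[0]["mask"].astype(np.uint8); k=max(cv2.findContours(m,0,1)[0],key=cv2.contourArea)[:,0]
    w=toworld(c,k,z)[:,:2].astype(np.float32)
    return s[0]["conf"],cv2.minAreaRect(w),np.round(cv2.boxPoints(cv2.minAreaRect(w)))
E
python3 - <<'E'
from h import *
for n in("top","side"):
    c=capture(n)
    for o,z in(("notebook",14),("pocket_notebook",10),("calculator",17)): print(n,o,rectof(c,o,z))
    if n=="top":
        f=c["frame"][:,:,::-1]; cr=f[20:320,130:430]; cv2.imwrite("pics/b.png",cv2.resize(cr,(600,600),interpolation=cv2.INTER_CUBIC))
E
```

```text
top notebook (0.93, ((464.459716796875, -93.87321472167969), (162.8875732421875, 127.06031799316406), 30.21752166748047), array([[ 362.,  -80.],
       [ 426., -190.],
       [ 567., -108.],
       [ 503.,    2.]], dtype=float32))
top pocket_notebook (0.87, ((367.49603271484375, -326.9330139160156), (91.09944915771484, 135.83726501464844), 19.43082618713379), array([[ 302., -278.],
       [ 347., -406.],
       [ 433., -376.],
       [ 388., -248.]], dtype=float32))
top calculator (0.95, ((519.3798217773438, -405.3211364746094), (89.52983093261719, 150.0485076904297), 39.24783706665039), array([[ 437., -376.],
       [ 532., -492.],
       [ 602., -435.],
       [ 507., -319.]], dtype=float32))
side notebook (0.63, ((464.0377197265625, -88.63707733154297), (161.47813415527344, 139.46505737304688), 29.911191940307617), array([[ 359.,  -68.],
       [ 429., -189.],
       [ 569., -109.],
       [ 499.,   12.]], dtype=float32))
side pocket_notebook (0.74, ((367.37890625, -322.4932861328125), (93.67007446289062, 142.42970275878906), 20.016956329345703), array([[ 299., -272.],
       [ 348., -405.],
       [ 436., -373.],
       [ 387., -240.]], dtype=float32))
side calculator (0.68, ((520.4822998046875, -395.332763671875), (96.42317962646484, 165.09535217285156), 38.7159309387207), array([[ 431., -361.],
       [ 534., -490.],
       [ 610., -430.],
       [ 506., -301.]], dtype=float32))
```

View pics/b.png

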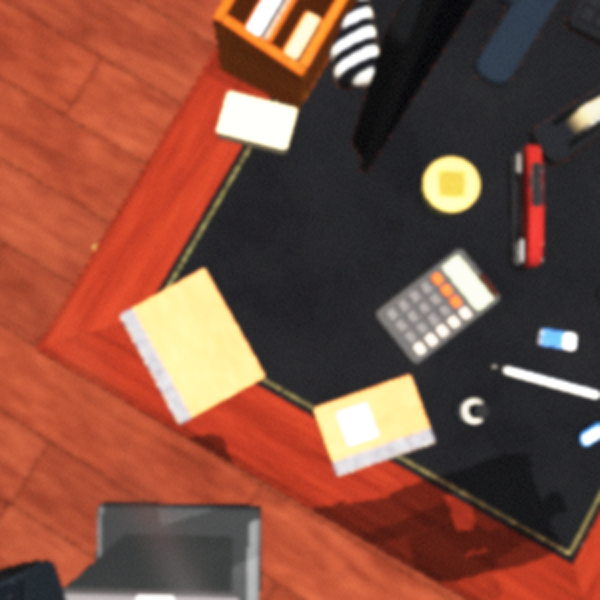

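```bash
python3 - <<'E'
from h import *
c=capture("top")
P=lambda x,y:(130+x/2,20+y/2)
for z in(0,-15,-19): print(z,toworld(c,[P(42,345),P(127,207),P(205,78),P(165,285),P(250,148),P(300,508)],z).round())
f=c["frame"][:,:,::-1]; cv2.imwrite("pics/c.png",cv2.resize(f[30:230,120:290],(680,600)[:2] and (510,600),interpolation=cv2.INTER_CUBIC))
s=capture("side"); cv2.imwrite("pics/d.png",cv2.resize(s["frame"][170:350,120:400,::-1],(800,514),interpolation=cv2.INTER_CUBIC))
E
```

```text
0 [[ 463.  104.    0.]
 [ 649.   -1.    0.]
 [ 828. -100.    0.]
 [ 545.  -55.    0.]
 [ 731. -163.    0.]
 [ 261. -236.    0.]]
-15 [[ 464.  109.  -15.]
 [ 653.    2.  -15.]
 [ 835.  -99.  -15.]
 [ 547.  -53.  -15.]
 [ 737. -163.  -15.]
 [ 259. -236.  -15.]]
-19 [[ 464.  110.  -19.]
 [ 654.    3.  -19.]
 [ 837.  -99.  -19.]
 [ 548.  -52.  -19.]
 [ 738. -163.  -19.]
 [ 258. -237.  -19.]]
```

View pics/c.png

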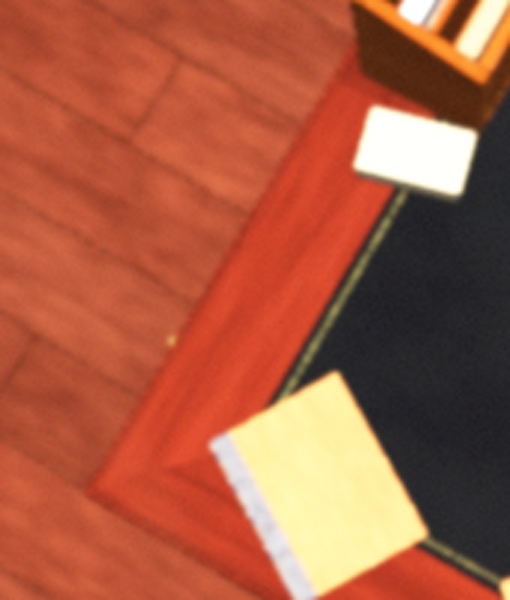

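View pics/d.png

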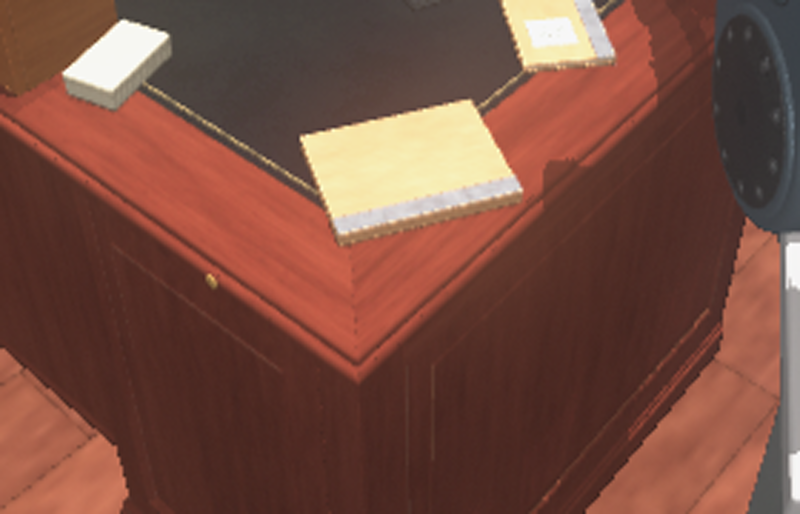

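```bash
cat >> h.py <<'E'
th=np.radians(60.4); n=np.array([np.cos(th),np.sin(th),0]); u=np.array([np.sin(th),-np.cos(th),0])
D=n@[464,110,0]; U0=u@[464,110,0]+160
def W(x,y,z=0): return u*(U0+x)+n*(D+y)+np.array([0,0,z])   # desk_edge frame -> world
def E_(p): p=np.asarray(p,float); return np.array([u@[*p[:2],0]-U0,n@[*p[:2],0]-D])
def frame(z,y):
    z=np.array(z,float);z/=np.linalg.norm(z);y=np.array(y,float);y-=z*(y@z);y/=np.linalg.norm(y)
    return np.c_[np.cross(y,z),y,z]
Z=np.array([0,0,1.])
E
python3 - <<'E'
from h import *
print(W(0,0),[E_(p).round() for p in((464,-94),(367,-327),(519,-405))])
for x in(-60,-20,30):
  for yaw in(-40,-20,0,20,40):
    a=np.radians(yaw); z=-n*np.cos(a)+u*np.sin(a)
    for s in(1,-1):
      R=frame(z,s*Z)
      for g,h in((20,7),(20,200)):
        p=W(x,g,h)-155*z; q=arm.inverse_kinematics(p,R); print(x,yaw,s,h,p.round(),None if q is None else np.round(q))
E
```

```text
[603.11918872  30.96930135   0.        ] [array([ -59., -177.]), array([ -28., -428.]), array([ 142., -421.])]
-60 -40 1 7 [706. 132.   7.] None
-60 -40 1 200 [706. 132. 200.] [  8.  67.  53. -23. 148. 160.]
-60 -40 -1 7 [706. 132.   7.] [  8.  84.  43. -19. 141. -15.]
-60 -40 -1 200 [706. 132. 200.] [  8.  67.  53. -23. 148. -20.]
-60 -20 1 7 [679. 178.   7.] [ 14.  82.  49. -37. 132. 153.]
-60 -20 1 200 [679. 178. 200.] [ 14.  64.  59. -42. 139. 146.]
-60 -20 -1 7 [679. 178.   7.] [ 14.  82.  49. -37. 132. -27.]
-60 -20 -1 200 [679. 178. 200.] [ 14.  64.  59. -42. 139. -34.]
-60 0 1 7 [637. 213.   7.] [ 20.  78.  60. -49. 121. 149.]
-60 0 1 200 [637. 213. 200.] [ 20.  60.  68. -54. 127. 140.]
-60 0 -1 7 [637. 213.   7.] [ 20.  78.  60. -49. 121. -31.]
-60 0 -1 200 [637. 213. 200.] [ 20.  60.  68. -54. 127. -40.]
-60 20 1 7 [587. 231.   7.] [ 24.  74.  72. -61. 108. 151.]
-60 20 1 200 [587. 231. 200.] [ 24.  55.  80. -65. 113. 140.]
-60 20 -1 7 [587. 231.   7.] [ 24.  74.  72. -61. 108. -29.]
-60 20 -1 200 [587. 231. 200.] [ 24.  55.  80. -65. 113. -40.]
-60 40 1 7 [533. 230.   7.] 
[... 1965 characters left out ...]
 7.] [ 15.  83.  46. -58. 123. 139.]
30 0 1 200 [716. 168. 200.] [ 15.  66.  55. -63. 127. 130.]
30 0 -1 7 [716. 168.   7.] [ 15.  83.  46. -58. 123. -41.]
30 0 -1 200 [716. 168. 200.] [ 15.  66.  55. -63. 127. -50.]
30 20 1 7 [665. 186.   7.] [ 18.  78.  61. -68. 108. 142.]
30 20 1 200 [665. 186. 200.] [ 18.  59.  70. -71. 111. 133.]
30 20 -1 7 [665. 186.   7.] [ 18.  78.  61. -68. 108. -38.]
30 20 -1 200 [665. 186. 200.] [ 18.  59.  70. -71. 111. -47.]
30 40 1 7 [611. 186.   7.] [ 21.  73.  77. -81.  95. 150.]
30 40 1 200 [611. 186. 200.] [ 21.  53.  85. -82.  97. 138.]
30 40 -1 7 [611. 186.   7.] [ 21.  73.  77. -81.  95. -30.]
30 40 -1 200 [611. 186. 200.] [ 21.  53.  85. -82.  97. -42.]
```

```bash
cat >> h.py <<'E'
DOWN=-Z
def F(): return np.round(monitor.get_ft_force(),1)
def press(p,R,z0,target,zmin):
    z=z0
    while z>zmin:
        arm.move_straight([p[0],p[1],z],v=60); f=monitor.get_ft_force()[2]
        if f>target: break
        z-= 2 if f<2 else 0.7
    print("press z",z,F(),monitor.get_t()); return z
E
python3 - <<'E'
from h import *
C=np.array([464.5,-93,0]); a=np.radians(30.2); l=np.array([np.cos(a),np.sin(a),0]); w=np.array([np.sin(a),-np.cos(a),0])
p=C-20*l; R=frame(DOWN,w); R2=frame(DOWN,u)
print([np.round(arm.inverse_kinematics(p+Z*200,r)) for r in(R,-R@np.diag([1,1,-1]))])
move_gripper(0.7)
arm.move_ptp(p+Z*230,R); arm.move_straight(p+Z*194,v=150); print(F(),monitor.get_t())
z=press(p,R,190,18,168)
# probe: drag 30 mm first
e=W(-50,-41-20); q=p+(e-p)*0.25
from scipy.spatial.transform import Rotation as Ro,Slerp
S=Slerp([0,1],Ro.from_matrix([R,R2]))
arm.move_straight([q[0],q[1],z],S(0.25).as_matrix(),v=60); print(F(),monitor.get_t())
for n_ in("top","side"): print(rectof(capture(n_),"notebook",14)[:2])
c=capture("side"); cv2.imwrite("pics/e.png",c["frame"][:,:,::-1])
E
```

```text
[array([-19.,  31., 116.,  -0.,  34.,  41.]), array([ -19.,   31.,  116.,   -0.,   34., -139.])]
[-0.2 -0.5  0.2] 3.5583
press z 181.3 [-6.1  1.5 22.2] 5.0583
[-2.1 -2.1 17.8] 5.7667
(0.71, ((452.4326477050781, -118.42997741699219), (44.73088455200195, 77.92076873779297), 39.41768264770508))
(0.67, ((482.19281005859375, -59.902069091796875), (164.94723510742188, 135.2090301513672), 37.753334045410156))
```

View pics/e.png

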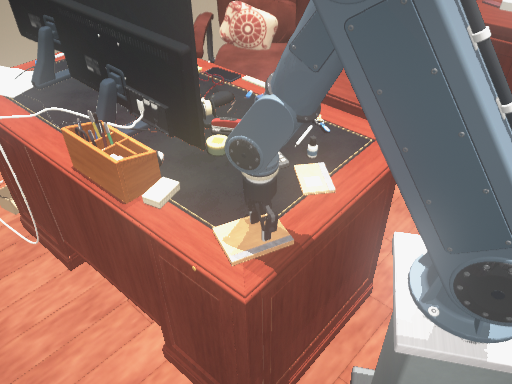

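```bash
python3 - <<'E'
from h import *
e=W(-50,-61); P=monitor.get_position(); z=P[2]
R2=frame(DOWN,u)
arm.move_straight([e[0],e[1],z],R2,v=80); print(F(),monitor.get_t())
arm.move_straight([e[0],e[1],z+60],v=200)
arm.move_straight(W(-50,-330,z+120),v=400)
for n_ in("top","side"):
    c=capture(n_); r=rectof(c,"notebook",14); print(n_,r[0],E_(r[1][0]),r[1][1],[E_(k).round().tolist() for k in r[2]])
    cv2.imwrite(f"pics/f{n_}.png",c["frame"][:,:,::-1])
print(monitor.get_t())
f=cv2.imread("pics/ftop.png"); cv2.imwrite("pics/f.png",cv2.resize(f[30:230,100:300],(600,600),interpolation=cv2.INTER_CUBIC))
E
```

```text
[-0.7  0.8  5. ] 7.425
top 0.89 [-50.30718566 -69.68161437] (162.6004638671875, 124.27449798583984) [[-126.0, -139.0], [-3.0, -161.0], [25.0, 0.0], [-98.0, 20.0]]
side 0.65 [-53.57037193 -63.02778744] (166.90774536132812, 136.75616455078125) [[-135.0, -134.0], [0.0, -156.0], [28.0, 8.0], [-107.0, 31.0]]
8.9167
```

View pics/f.png

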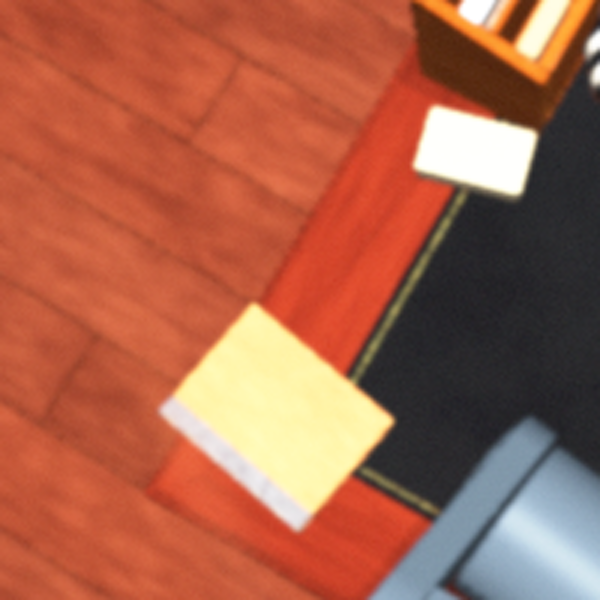

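```bash
cat >> h.py <<'E'
def drag(c0,a0,c1,a1,off,segs=3,target=22,v=60):
    """edge-frame centre c, length-axis tilt a (deg, + toward +x)"""
    def pose(c,a):
        a=np.radians(a); l=u*np.sin(a)+n*np.cos(a); w=u*np.cos(a)-n*np.sin(a)
        return W(*c)+off*l, frame(DOWN,w)
    c0,c1=np.array(c0,float),np.array(c1,float)
    p,R=pose(c0,a0); arm.move_ptp(p+Z*220,R); arm.move_straight(p+Z*186,v=150)
    z=press(p,R,184.,target,168)
    for i in range(1,segs+1):
        s=i/segs; p,R=pose(c0+(c1-c0)*s,a0+(a1-a0)*s)
        arm.move_straight([p[0],p[1],z],R,v=v); f=monitor.get_ft_force()[2]; print(F())
        if i<segs:
            while f<target-3 and z>172: z-=0.5; arm.move_straight([p[0],p[1],z],v=60); f=monitor.get_ft_force()[2]
    arm.move_straight([p[0],p[1],z+50],v=250)
def look(z=14,k="",back=True):
    if back: arm.move_straight(W(-50,-330,300),v=450)
    out=None
    for n_ in("top","side"):
        c=capture(n_); r=rectof(c,"notebook",z); cv2.imwrite(f"pics/{k}{n_}.png",c["frame"][:,:,::-1])
        if r: print(n_,r[0],E_(r[1][0]).round(1),r[1][1],[E_(q).round().tolist() for q in r[2]])
    print(monitor.get_t(),F())
E
python3 - <<'E'
from h import *
drag((-50,-69.7),10,(-46,-40),-0.5,-20)
look(k="g")
E
```

```text
press z 180.60000000000002 [-7.  -0.8 27.2] 11.2917
[-3.9 -3.6 24.6]
[-5.9 -3.8 24.6]
[-4.8 -3.2 23.3]
top 0.77 [-45.6 -48.9] (163.211669921875, 127.31446838378906) [[-118.0, -123.0], [8.0, -137.0], [27.0, 26.0], [-100.0, 39.0]]
side 0.66 [-48.1 -45. ] (167.37423706054688, 136.1517791748047) [[-125.0, -120.0], [10.0, -136.0], [29.0, 30.0], [-106.0, 45.0]]
13.6083 [ 0.3  0.1 -0.6]
```

```bash
python3 - <<'E'
from h import *
move_gripper(0.95)
drag((-45.6,-48.9),6.5,(-45,-38),-3,-25,segs=2,target=32)
look(k="h")
E
```

```text
press z 173.3 [-13.3   0.4  40.1] 17.125
[-8.7 -3.6 36.3]
[-10.5  -2.2  37.3]
top 0.91 [-43.1 -44. ] (162.36434936523438, 126.35575103759766) [[-110.0, -122.0], [16.0, -128.0], [24.0, 34.0], [-103.0, 39.0]]
side 0.94 [-46.8 -39.5] (167.26242065429688, 137.5895538330078) [[-120.0, -120.0], [18.0, -127.0], [26.0, 41.0], [-112.0, 47.0]]
18.9833 [ 0.1 -0.4  0.7]
```

```bash
python3 - <<'E'
from h import *
a=np.radians(2.5); l=u*np.sin(a)+n*np.cos(a); R=frame(-l,-Z)
g=W(-43,-44,7)+67*l   # grasp point, y~23
move_gripper(0.45)
tcp=lambda d,z: g+l*(155+d)+Z*z
arm.move_ptp(tcp(60,170),R); print(monitor.get_t(),np.round(monitor.get_joints()))
arm.move_straight(tcp(60,0),v=200); print(monitor.get_t(),F())
arm.move_straight(tcp(0,0),v=120); print(monitor.get_t(),F())
c=capture("side"); cv2.imwrite("pics/i.png",cv2.resize(c["frame"][150:350,130:400,::-1],(800,592),interpolation=cv2.INTER_CUBIC))
E
```

```text
21.0083 [ 21.  69.  52. -56. 133. -46.]
22.0083 [0.2 0.3 0.6]
22.6583 [ 9.3 13.3 -2. ]
```

View pics/i.png

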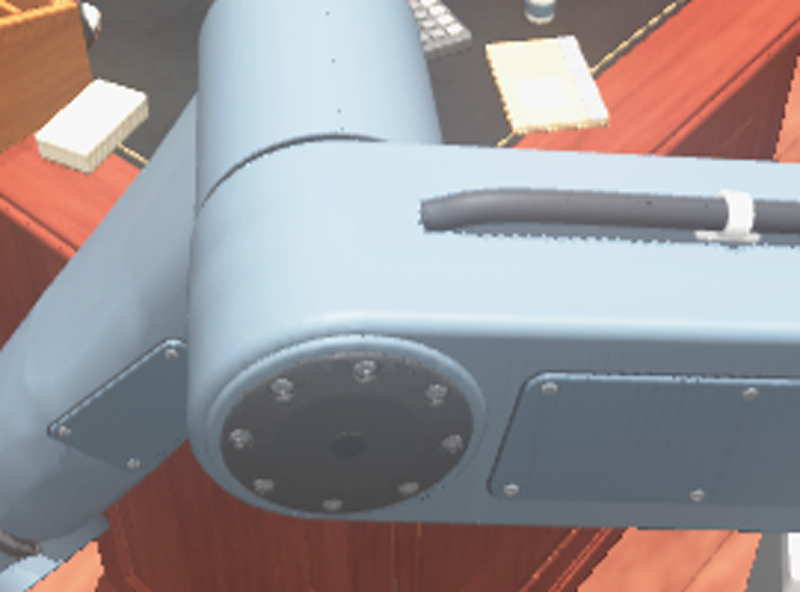

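```bash
python3 - <<'E'
from h import *
w=capture("wrist")["frame"][:,:,::-1]; t=capture("top")["frame"][30:230,100:300,::-1]
cv2.imwrite("pics/j.png",np.hstack([cv2.resize(w,(500,375)),cv2.resize(t,(375,375)) ])[:, :800])
print(monitor.get_position(),W(-43,-44,7)+(67+155)*(u*np.sin(.0436)+n*np.cos(.0436)),F())
E
```

```text
[662.87909175 203.56288934   9.3448028 ] [661.9616997  202.01601147   7.        ] [ 8.8 12.5 -1.5]
```

View pics/j.png

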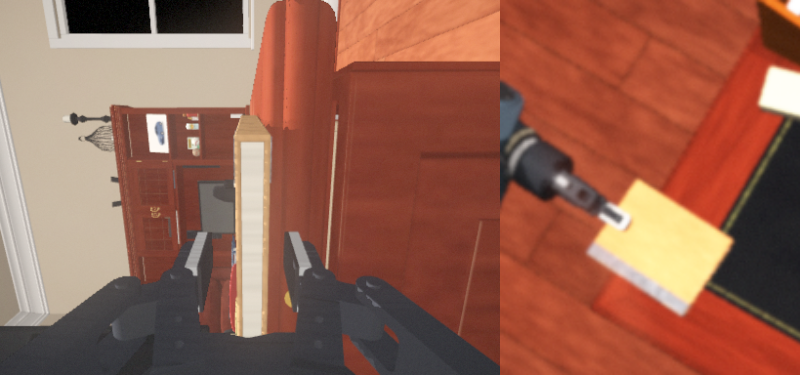

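```bash
python3 - <<'E'
from h import *
a=np.radians(2.5); l=u*np.sin(a)+n*np.cos(a)
g=W(-43,-44,7)+72*l
arm.move_straight(g+l*155,v=60); print(F(),monitor.get_position(),monitor.get_t())
move_gripper(0.0,100); print(F(),monitor.get_gripper_width(),monitor.get_grip_force(),monitor.get_t())
arm.move_straight(g+l*166,v=60); print(F(),monitor.get_t())
look(k="k",back=False)
E
python3 -c "
import cv2
f=cv2.imread('pics/ktop.png');cv2.imwrite('pics/k.png',cv2.resize(f[80:230,130:280],(600,600),interpolation=2))"
```

```text
[ 0.1 -0.4  1.4] [664.87196634 206.36283047   7.84649221] 23.0583
[-0.3 -0.6 -0.2] 0.14785571834243935 97.3450255393982 23.4
[0.4 0.2 0.7] 23.7333
top 0.78 [-42.6 -33.4] (164.81964111328125, 128.9166259765625) [[-111.0, -113.0], [19.0, -118.0], [25.0, 47.0], [-103.0, 52.0]]
23.9333 [0.4 1.6 0.6]
```

View pics/k.png

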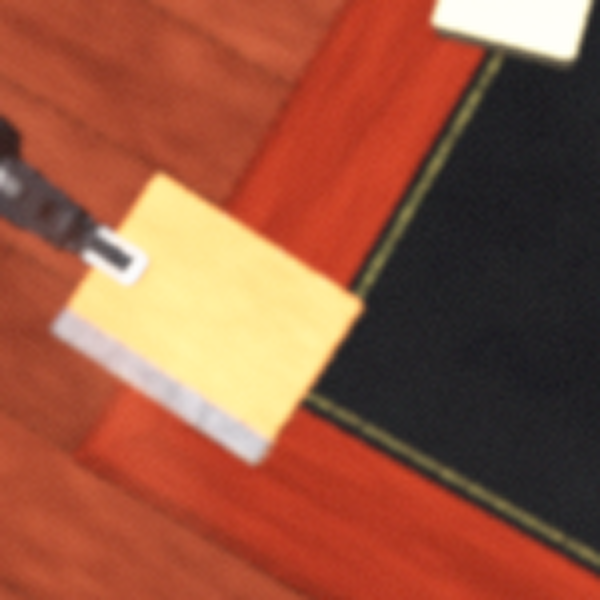

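```bash
python3 - <<'E'
from h import *
a=np.radians(2.5); l=u*np.sin(a)+n*np.cos(a)
g=W(-43,-44,7)+72*l
arm.move_straight(g+l*162,v=60)
arm.move_straight(g+l*172+Z*130,v=180); print(F(),monitor.get_t())
q=np.array(monitor.get_joints()); print(q.round(1))
q[5]+=180; arm.movej(q); print(monitor.get_t(),F(),monitor.get_gripper_width())
R=frame(-n,Z); h=W(-43,28+155,7)
arm.move_straight(h+Z*60,R,v=200); print(monitor.get_t())
look(z=74,k="l",back=False)
E
python3 -c "
import cv2,numpy as np
f=cv2.imread('pics/ltop.png');g=cv2.imread('pics/lside.png');cv2.imwrite('pics/l.png',np.hstack([cv2.resize(f[80:230,130:280],(400,400),interpolation=2),cv2.resize(g[150:350,150:350],(400,400))]))"
```

```text
[-0.   0.6 -1.1] 25.0583
[ 19.   69.1  58.  -53.2 128.4 -39.7]
27.7083 [-0.5 -0.6 -1.6] 0.14796929589284236
28.2167
top 0.56 [-41.6 -44.7] (165.0741424560547, 127.96004486083984) [[-106.0, -127.0], [22.0, -128.0], [23.0, 37.0], [-106.0, 38.0]]
28.4167 [-1.2 -0.3 -2.5]
```

View pics/l.png

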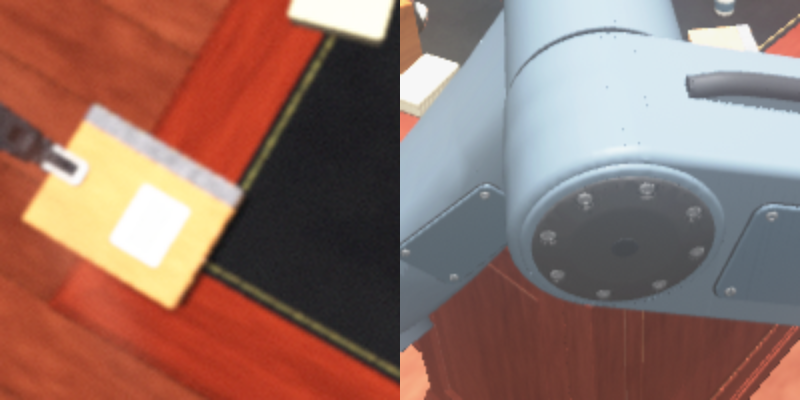

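```bash
python3 - <<'E'
from h import *
h=W(-43,31+155,7)
arm.move_straight(h+Z*10,v=120); print(F())
z=9
while z>-3:
    arm.move_straight(h+Z*z,v=60)
    if monitor.get_ft_force()[2]>4: break
    z-=1.5
print(z,F(),monitor.get_t())
move_gripper(0.4); print(F())
arm.move_straight(W(-43,31+155+70,7+z),v=200); print(monitor.get_t())
look(k="m",back=False)
E
```

```text
[-0.4 -0.1 -1.6]
-1.5 [-1.6 -1.6  7.4] 30.9833
[-0.5  0.2 -0.1]
31.825
top 0.91 [-41.6 -41.1] (164.053955078125, 124.73519897460938) [[-104.0, -123.0], [20.0, -123.0], [21.0, 40.0], [-104.0, 41.0]]
32.025 [-0.8  0.6  0.4]
```

```bash
python3 - <<'E'
from h import *
q=np.array(monitor.get_joints()); q[5]-=90; arm.movej(q); move_gripper(0.85)
arm.move_straight(W(-42,240,15.5),frame(-n,monitor.get_eef_rot()[:,1]),v=150); print(monitor.get_t(),F(),np.round(monitor.get_eef_rot(),2).tolist())
for y in(190,165,140,116):
    arm.move_straight(W(-42,y,15.5),v=110); f=F(); print(y,f,monitor.get_t())
    if np.linalg.norm(f)>15: break
look(k="o",back=False)
E
```

```text
34.1583 [0.4 0.5 0.4] [[0.0, 0.87, -0.49], [0.0, -0.49, -0.87], [-1.0, 0.0, -0.0]]
190 [0.2 0.2 1. ] 34.7667
165 [ 0.7 -0.   0.2] 35.1417
140 [-0.1  0.2 -0.3] 35.5167
116 [ 0.3  0.1 -0.1] 35.8833
top 0.6 [ -41.2 -133. ] (161.28329467773438, 125.40593719482422) [[-103.0, -214.0], [22.0, -213.0], [21.0, -51.0], [-105.0, -53.0]]
36.0833 [-0.7 -0.9  0.6]
```

```bash
python3 - <<'E'
from h import *
arm.move_straight(W(-42,220,15.5),v=200); arm.move_straight(W(-42,240,150),v=200)
look(k="p",back=False)
c=capture("top")
for o,z in(("pocket_notebook",10),("calculator",17)): print(rectof(c,o,z)[:2])
cv2.imwrite("pics/p.png",cv2.resize(c["frame"][50:250,120:400,::-1],(700,500)))
E
```

```text
top 0.7 [ -41.2 -132.4] (160.5662078857422, 124.85003662109375) [[-103.0, -213.0], [21.0, -213.0], [21.0, -52.0], [-104.0, -52.0]]
37.7833 [ 0.3  0.1 -0.2]
(0.82, ((368.0885314941406, -327.2904357910156), (94.67689514160156, 131.7681427001953), 18.766538619995117))
(0.89, ((520.4954833984375, -405.93096923828125), (86.48622131347656, 145.67074584960938), 38.203765869140625))
```

View pics/p.png

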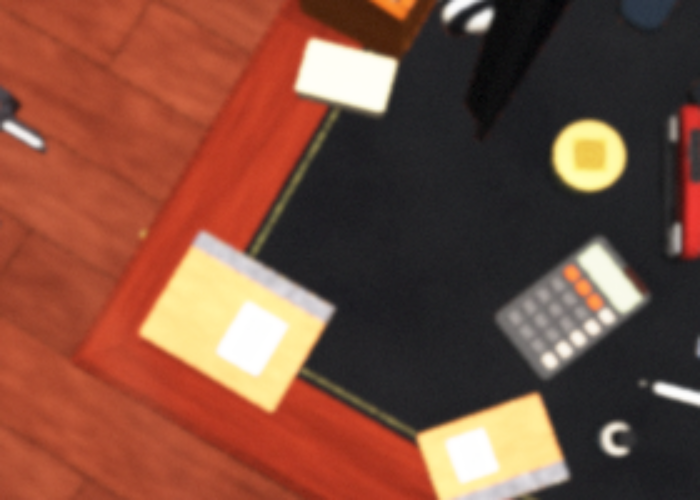

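The picture shows the notebook label up and parallel with the edge, around pixel (235, 320). The pocket notebook and calculator haven't moved, and the gripper is clear.

```bash
python3 -c "
from workcell import *
print(arm.finish_job(), monitor.get_t())"
```

```text
the job is handed in; nothing more can be done
the job is handed in; nothing more can be done
```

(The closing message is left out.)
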